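# Wind down the stencil press with its crank

## Task

Fit the loose crank fully down onto the square shaft end on top of the stencil press, then wind it clockwise (seen from above) through its several turns until the platen is down on the tan practice plate and the crank comes up firmly tight, without forcing it. Leave the crank sitting fully on the shaft, let go of it, and leave the other things on the bench where they are.

Things in the scene. Friction and masses are not known exactly. Their poses are not given: they have to be found in the camera images.
- press: stencil press bolted to the bench: grey base 200 x 200 x 26 mm, tan practice plate on it, two steel posts (18 mm) at its y = -86 and +86 mm, red bridge 60 (x) x 200 (y) mm across them, top 120 mm above the bench. Origin: centre of the base's underside; z up
- plate_top (a point): centre of the practice plate's upper face, where the platen must land
- platen_foot (a point): centre of the underside of the aluminium platen (130 x 135 x 12 mm) that travels under the bridge; it sinks 5 mm per clockwise turn of the shaft and starts 2.2 to 3.2 turns above the plate
- shaft: upright square shaft end in the middle of the bridge: steel flange 42 mm across, 6 mm thick, under a brass square, 16 mm wide, that stands 27 mm above the flange, its top 5 mm tapering to 9 mm. Origin on the axis at the flange's underside, 121 mm above the bench; x and y square to the flats, z up; it turns as it is wound. Winding takes up to 5 N at the handle; once the platen lands, a spring coupling in the drive lets the push rise by 0.4 to 0.8 N per mm of handle travel
- shaft_seat (a point): on the shaft's axis on top of the flange: where the crank's origin lies when it is fully down
- crank: loose crank, 0.24 to 0.35 kg, standing on its hub. Steel hub 32 x 32 x 35 mm with a square socket 17.2 mm wide, 30 mm deep, open below (fits any of four ways, sides along x and y). Arm along +x from the hub, 16 mm wide, 10 to 18 mm up, to x = 76 mm. Black grip block on the hub, 28 (x) x 24 (y) mm, 35 to 63 mm up. Free-spinning orange handle at x = 65 mm, y = 0. Origin: centre of the hub's underside, z up
- handle_mid (a point): mid-height of the crank's upright orange handle, 20 mm thick, 44 mm long (20 to 64 mm above the crank's origin), which spins freely on its pin, so that a gripper may hold it without turning. Firmly tight means some 10 to 20 N of push at the handle along its circle; the contact force inside the socket is about ten times that push
- ink_black: small black ink bottle, 28 mm across, 75 mm tall, origin under its base; leave alone
- ink_blue: small blue ink bottle, 28 mm across, 75 mm tall, origin under its base; leave alone
- green_soap: green bottle, 64 mm across, 180 mm tall, origin under its base; leave alone
- ink_cup: white ink cup, 40 mm across, 25 mm tall, origin under its base; leave alone
- ink_red: small red ink bottle, 28 mm across, 75 mm tall, origin under its base; leave alone

How it is judged (in metres and radians):
On the way, in this order (a step that is already met when the one before it is completed fails the run):
1. the crank is fully down on the square shaft end (distance between crank and shaft_seat below 0.004 m and angle between crank's own z axis and vertical below 0.12 rad), for 0.2 s.
2. the platen is down on the plate and the crank is pulled firmly tight (distance between platen_foot and plate_top below 0.0008 m and contact force between crank and shaft above 80 N and distance between crank and shaft_seat below 0.006 m), for 0.1 s.
At the end, for the whole second after the job is handed in: The platen rests on the plate (within 0.8 mm) after the crank was once pulled firmly tight (80 N or more between socket and shaft, about 8 N at the handle); the crank sits fully down on the shaft end (within 4 mm, tilted under 0.12 rad), let go and at rest (all of step 1 and distance between platen_foot and plate_top below 0.0008 m and linear speed of crank below 0.02 m/s); the robot touches nothing.
It fails at once if the crank is forced: over 300 N of contact force inside the socket, about 30 N at the handle (contact force between crank and shaft above 300 N).
It fails at once if the crank comes off the shaft once winding has begun (distance of platen_foot from where it was at the start of the episode above 0.0025 m and distance between crank and shaft_seat above 0.012 m).
It fails at once if another thing on the bench is moved by more than 30 mm or tipped over (distance of any of ink_black, ink_blue, green_soap, ink_red, ink_cup from where it was at the start of the episode above 0.03 m or angle between any of ink_black, ink_blue, green_soap, ink_red, ink_cup's own z axis and vertical above 0.6 rad).
It also fails if it takes over 72 s, if anything falls off the work surface, if the arm or the gripper's body presses on something with over 40 N, if the wrist force passes 120 N, or if a joint passes its speed limit or range.

## Robot

A 6-joint arm with a two-finger parallel gripper is mounted at the origin on the work surface. World frame = base frame: x ahead of the robot, y to its left, z up, the work surface at z = 0. Lengths are in mm, angles in rad, forces in N, time in s.
With the tool pointing down it reaches from about 350 to 975 mm from the base axis. Payload 7.1 kg.
Tool frame: the origin (TCP) lies midway between the tips of the shut fingers; the grasp point (between the pads) lies 19 mm behind it (ctrl.grip_point_offset is the distance from the TCP to the grasp point, in mm); z points along the fingers, y is the line along which they close (so a half turn about z gives the same grasp; the last joint's range is limited). The gripper opens to 88 mm and grips with 3 to 60 N. Pads are 20 mm wide; open, the fingers measure 115 mm over their backs; the gripper's body (75 mm by 178 mm) begins 61 mm behind the grasp point.
Start: joints at [-1.342, 0.423, 1.63, -0, 1.089, -0.019], TCP at [153.314, -605.887, 222.675] pointing down, gripper open.
Joint ranges: [-3, 3], [-0.9, 2.11], [0.09, 2.58], [-1.31, 4.45], [0.11, 2.69], [-2.54, 2.54]. Speed limits (rad/s): [2.39, 2.39, 3.01, 3.14, 3.14, 3.14].

## Interface

Orientations are given as a rotation vector (axis times angle).
In Python, from workcell import get_obs, optics, close_job, spotter, ctrl gives the robot as it stands. The module is installed in compiled form; this text tells all that it offers.
- The arm moves only by the tool move_arm, never from a script. Its argument "rows" is a list of rows, each a list of 5 numbers: the shift along the tool's x, y, z in cm, then the turn about the tool's z in degrees, then the opening in per cent of the stroke, from 0 (shut) to 100 (fully open). A call has 1 to 10 rows; each row shifts and turns the commanded pose from where the row before left it, along the tool's axes as they then stand; what a row does not reach is not made up. A row lasts 1/8 s, in which the tool goes at most 62.5 mm and 10.7 degrees, less where a joint would pass 70% of its speed; a pose out of reach is approached as far as the arm can. A call with a gripper value outside its range is refused whole. The fingers move at their own pace and stop on an object; the grip force is fixed at half the most. Time passes only in rows, so rows that do not move let the fingers close. It gives the time, the measured TCP pose, the force, the opening and the grip force at its end, in the units of the state.
- get_obs(): the state, without advancing time (a new reading comes with each control period).
- optics.get_image(name): name is "scene" or "top" or "wrist"; returns the picture (384x512x3 uint8, blue, green, red); there is no depth.
- optics.calibration(name): a dict with "camera_matrix" (3x3 intrinsics, pixels), "xyz" and "orientation" of the camera in the world. Camera axes: x right, y down, z forward; pixel columns grow to the right and rows downward; lengths in mm; the calibration is good to about 2 mm. A picture is of the moment at which its call begins: read the wrist's pose just before it. calibration takes no time and is no camera call; for the wrist camera it gives the pose at the moment of the call.
- close_job(): hands the job in; it is judged then, once.
Trained networks look in the newest picture that a camera, given by its name, has taken for a name from the list of things; names that differ only in an ending like _2 or _b are one class to them, and where a whole thing is asked for, a point or a joint stands for the part that bears it (a point fixed in the world has none). Each returns a list of dicts, best first, with "conf" (0 to 1); they miss things now and then, are a little off and sometimes report something else, mostly with a low value. They report only what shows in the picture. A call takes as long as a camera call.
- spotter.find_in(camera, label): "point" ([column, row] in pixels, amid what is visible of it).
- spotter.regions_of(camera, label): "region" (384x512 bool, what is visible of it) and "point" ([column, row] in pixels, amid what is visible of it).
The state is a dict: "t": time; "qpos": joint angles; "qvel": joint speeds; "joint_torque": joint torques, N m; "ee_pos": TCP position; "orientation": TCP orientation; "ft_force": force on the tool from outside, world axes, zero at the start; "moment": the same for the moment, N m; "width": finger opening in mm; "grasp_force": force on a finger pad.
Only numpy, scipy, OpenCV 4.12 (cv2) and the standard library are available. Lean on these libraries where they do the work, as an engineer would, in place of code of your own. Each camera call takes 0.05 s, during which the arm holds its last target. There are 200 camera calls.

## Working session

There is one attempt and no reset: what is moved stays moved. The work goes in short steps, Python scripts to look and compute and a tool call to move; the robot and the scene stay as the last step left them, time stands still between calls to the robot, and variables do not carry over. Pictures are saved under pics/ and viewed, at most 10 in all, crops included, and the job is handed in when it is done.

Besides the shell and the picture viewer there is one more tool, called as name(argument=value, ...) on one line, values as JSON. move_arm: Moves the arm, as the interface text tells. Its arguments: {"type":"object","properties":{"rows":{"type":"array","items":{"type":"array","items":{"type":"number"}}}},"required":["rows"]}

```bash
mkdir -p pics; python3 - <<'E'
from workcell import get_obs, optics, spotter
import cv2,numpy as np
for c in("scene","top"):
    im=optics.get_image(c); cv2.imwrite(f"pics/{c}0.png",im)
    k=optics.calibration(c); print(c,np.round(k["camera_matrix"],1).tolist(),np.round(k["xyz"],1),np.round(k["orientation"],4))
    for l in("crank","shaft","handle_mid","press"):
        print(l,[(np.round(d["point"]),round(d["conf"],2)) for d in spotter.find_in(c,l)[:2]])
o=get_obs();print(o["t"],o["ee_pos"],o["orientation"],o["width"])
E
```

```text
scene [[440.6, 0.0, 259.5], [0.0, 440.6, 193.9], [0.0, 0.0, 1.0]] [1171.1 -265.4  588.6] [-1.9333 -1.2413  0.6108]
crank [(array([330., 181.]), 0.74)]
shaft [(array([169., 178.]), 0.66)]
handle_mid [(array([311., 168.]), 0.67)]
press [(array([182., 226.]), 0.62), (array([313., 168.]), 0.59)]
top [[380.8, 0.0, 254.9], [0.0, 380.8, 196.3], [0.0, 0.0, 1.0]] [558.2   4.8 739.2] [-2.2192  2.1658 -0.0341]
crank []
shaft [(array([349., 232.]), 0.58)]
handle_mid []
press [(array([339., 228.]), 0.82)]
0.5 [ 153.29359689 -605.83691466  222.64488542] [-3.11741938e+00 -3.88213582e-01  2.49998911e-05] 88.05839221438343
```

View pics/scene0.png

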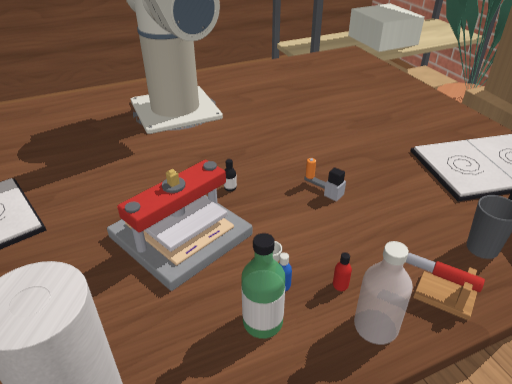

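View pics/top0.png

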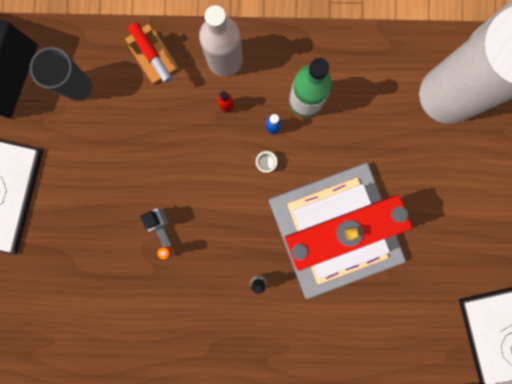

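The scene view shows the crank at (330,183) and the press shaft at (172,180). In the top view the grip block is near (151,220), the orange handle at (164,253) and the brass square at (351,234).

```bash
cat > h.py <<'E'
from workcell import get_obs, optics, spotter
import cv2,numpy as np
from scipy.spatial.transform import Rotation as R
def ray(k,p,z):
    K=np.array(k["camera_matrix"]); d=R.from_rotvec(k["orientation"]).as_matrix()@np.linalg.solve(K,[p[0],p[1],1.])
    c=np.array(k["xyz"]); return c+d*(z-c[2])/d[2]
def proj(k,P):
    K=np.array(k["camera_matrix"]); q=K@(R.from_rotvec(k["orientation"]).as_matrix().T@(np.array(P,float)-k["xyz"])); return q[:2]/q[2]
def blob(im,lo,hi,box,amin=8):
    x0,y0,x1,y1=box; m=cv2.inRange(cv2.cvtColor(im,cv2.COLOR_BGR2HSV)[y0:y1,x0:x1],lo,hi)
    n,l,s,c=cv2.connectedComponentsWithStats(m); 
    return [(c[i]+[x0,y0],s[i,4],l==i) for i in sorted(range(1,n),key=lambda i:-s[i,4]) if s[i,4]>=amin]
def tool():
    o=get_obs(); return np.array(o["ee_pos"]),R.from_rotvec(o["orientation"]).as_matrix(),o
def goto(P,yaw=None):
    "shift in tool axes (cm) and turn (deg) to reach world P with tool x at yaw deg"
    p,M,o=tool(); t=None
    if yaw is not None:
        cur=np.degrees(np.arctan2(M[1,0],M[0,0])); t=-((yaw-cur+90)%180-90)  # tool z down
    return np.round(M.T@(np.array(P)-p)/10,2), t
E
python3 - <<'E'
from h import *
im=cv2.imread("pics/top0.png"); k=optics.calibration("top")
for n,lo,hi,box,z in(("orange",(5,150,120),(18,255,255),(130,200,190,280),64),("black",(0,0,0),(180,255,45),(130,200,190,240),63),("brass",(18,90,60),(35,255,255),(335,220,365,250),153),("red",(0,150,80),(5,255,255),(280,190,420,280),120)):
    for c,a,m in blob(im,lo,hi,box)[:2]: print(n,c,a,ray(k,c,z).round(1))
p,M,o=tool();print(p,M.round(3),np.round(o["qpos"],3))
w=optics.calibration("wrist");print(np.round(M.T@(w["xyz"]-p),1),np.round(M.T@R.from_rotvec(w["orientation"]).as_matrix(),2),w["camera_matrix"][0])
cv2.imwrite("pics/crop.png",np.hstack([cv2.resize(im[195:275,125:205],(400,400),interpolation=2),cv2.resize(im[195:275,310:390],(400,400),interpolation=2)]))
E
```

```text
orange [153.85901826 254.86586758] 1752 [480.  190.2  64. ]
orange [152.0085034  205.62414966] 588 [567.  196.7  64. ]
black [154.05882353 218.32352941] 68 [544.5 192.5  63. ]
brass [351.30201342 233.34228188] 149 [ 530.9 -136.   153. ]
red [348.46550243 231.67993129] 3493 [ 531.9 -139.3  120. ]
[ 153.29359689 -605.83691466  222.64488542] [[ 0.969  0.245 -0.   ]
 [ 0.245 -0.969  0.   ]
 [-0.    -0.    -1.   ]] [-1.342  0.423  1.63  -0.     1.089 -0.019]
[  84.    -1.2 -163. ] [[-0.   -0.95 -0.3 ]
 [ 1.   -0.    0.  ]
 [-0.   -0.3   0.95]] [267.05322646   0.         257.83658435]
```

View pics/crop.png

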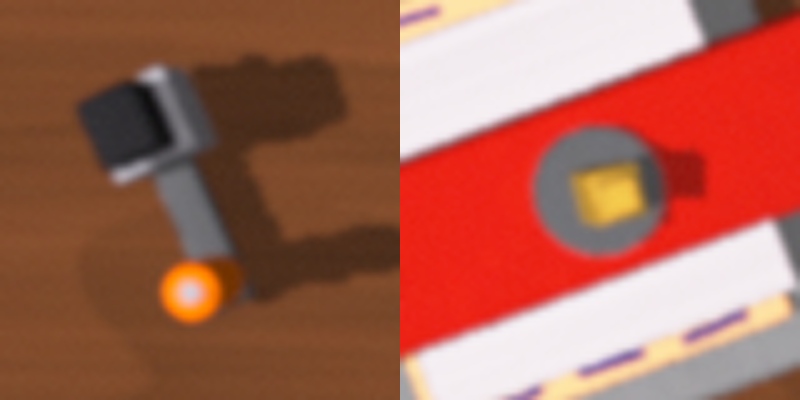

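move_arm(rows=[[3.64, -4.57, -0.3, -1, 100], [3.64, -4.57, -0.3, 0, 100], [3.64, -4.57, -0.3, 0, 100], [3.64, -4.57, -0.3, 0, 100], [3.64, -4.57, -0.3, 0, 100], [3.64, -4.57, -0.3, 0, 100], [3.64, -4.57, -0.3, 0, 100], [3.64, -4.57, -0.3, 0, 100]])

```text
t: 1.5
ee_pos: [340.0, -175.6, 247.2]
orientation: [3.113, 0.414, 0.002]
ft_force: [1.3, 0.2, 0.2]
width: 88.0
grasp_force: 0.0
```

```bash
python3 - <<'E'
from h import *
print(goto([515,193,230],24), tool()[0], np.round(tool()[2]["qpos"],2))
E
```

```text
(array([ 26.53, -31.  ,   1.72]), np.float64(-8.834815994539966)) [ 339.9931853  -175.5664025   247.19151611] [-0.51  0.01  2.1   0.    1.02  0.8 ]
```

move_arm(rows=[[3.79, -4.43, 0.25, 0, 100], [3.79, -4.43, 0.25, 0, 100], [3.79, -4.43, 0.25, 0, 100], [3.79, -4.43, 0.25, 0, 100], [3.79, -4.43, 0.25, 0, 100], [3.79, -4.43, 0.25, 0, 100], [3.79, -4.43, 0.25, 0, 100], [0, 0, 0, -8.8, 100], [0, 0, 0, 0, 100]])

```text
t: 2.62
ee_pos: [514.0, 192.2, 228.9]
orientation: [3.073, 0.653, -0.001]
ft_force: [1.1, 0.1, 0.0]
width: 88.1
grasp_force: 0.0
```

```bash
python3 - <<'E'
from h import *
k=optics.calibration("wrist"); p,M,o=tool(); im=optics.get_image("wrist"); cv2.imwrite("pics/w1.png",im)
print(p,np.degrees(np.arctan2(M[1,0],M[0,0])),o["qpos"][5])
for P in([515,193,63],[457,167,64]): print(proj(k,P))
for c,a,m in blob(im,(5,150,120),(18,255,255),(0,0,512,384),60)[:4]: print(c,a,ray(k,c,64).round(1))
np.savez("w1.npz",**{a:np.array(b) for a,b in k.items()})
E
```

```text
[513.95518181 192.18615909 228.87308866] 23.997000727808 1.4881427777198502
[258.48144885 175.73126725]
[258.63435383 222.12343225]
[287.32430094 123.47499196] 40447 [587.7 187.7  64. ]
[ 77.4615873  196.93995465] 11025 [394.3 396.   64. ]
[247.33548819 342.57735176] 4486 [261.7  99.6  64. ]
[491.15723684  30.02368421] 1520 [765.2  29.2  64. ]
```

View pics/w1.png

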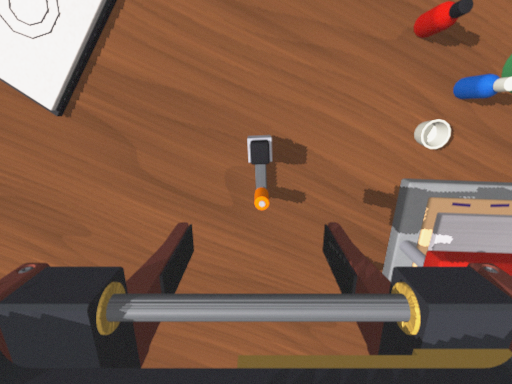

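The wrist view shows the grip block's top at about (260,151) and the handle's top at (262,203), further ahead than I guessed from the top view.

```bash
python3 - <<'E'
from h import *
k=dict(np.load("w1.npz")); im=cv2.imread("pics/w1.png")
def ax(m):
    r=cv2.minAreaRect(cv2.findContours(m.astype(np.uint8),0,1)[0][0]); return r
for n,lo,hi,z in(("o",(7,200,200),(18,255,255),60),("k",(0,0,0),(180,255,60),63),("grey",(0,0,100),(180,60,255),35)):
    for c,a,m in blob(im,lo,hi,(240,125,282,218))[:2]: print(n,c.round(1),a,ray(k,c,z).round(1),ax(m))
for p,z in(((262,203.5),64),((260,151),63)): print(ray(k,p,z).round(1))
kt=optics.calibration("top")
for p,z in(((163.2,253.4),64),((148.8,220.6),63),((351.3,234),154)): print("top",ray(kt,p,z).round(1))
big=cv2.resize(im[125:215,235:300],None,fx=6,fy=6,interpolation=2); cv2.imwrite("pics/w1c.png",big)
E
```

```text
o [260.2 198.7] 111 [486.8 178.   60. ] ((19.499996185302734, 74.99999237060547), (21.0786075592041, 14.144856452941895), 56.3099365234375)
k [259.8 152.1] 384 [543.1 203.7  63. ] ((19.5, 27.0), (22.0, 17.0), 90.0)
grey [258.8 144.4] 261 [547.9 207.1  35. ] ((19.343891143798828, 23.221721649169922), (26.636486053466797, 24.7338809967041), 87.27368927001953)
grey [260.1 175.2] 239 [510.1 188.4  35. ] ((20.0, 50.5), (23.0, 10.0), 90.0)
[483.  173.7  64. ]
[544.4 204.   63. ]
top [483.  173.7  64. ]
top [540.2 201.7  63. ]
top [ 529.9 -135.8  154. ]
```

View pics/w1c.png

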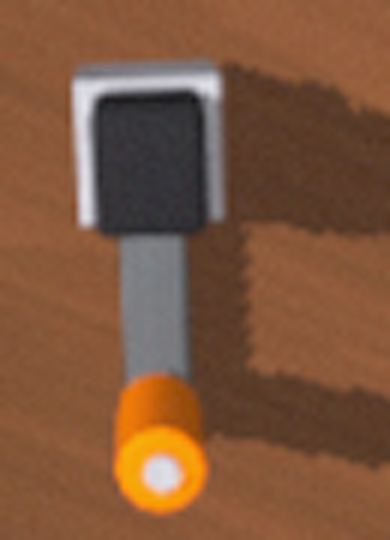

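```bash
python3 - <<'E'
from h import *
print(goto([541.5,202.3,38],25.7))
E
```

```text
(array([ 2.97,  0.14, 19.1 ]), np.float64(-1.8532894484069544))
```

move_arm(rows=[[1.5, 0.07, 4.5, -1.8, 70], [1.47, 0.07, 4.5, 0, 60], [0, 0, 4.5, 0, 50], [0, 0, 2.5, 0, 50], [0, 0, 2, 0, 50], [0, 0, 1.1, 0, 50], [0, 0, 0, 0, 50], [0, 0, 0, 0, 0], [0, 0, 0, 0, 0], [0, 0, 0, 0, 0]])

```text
t: 3.92
ee_pos: [542.2, 203.1, 39.0]
orientation: [-3.062, -0.701, -0.002]
ft_force: [-0.5, 0.1, 3.4]
width: 24.0
grasp_force: 29.9
```

move_arm(rows=[[0, 0, 0, 0, 0], [0, 0, 0, 0, 0]])

```text
t: 4.18
ee_pos: [542.3, 203.1, 39.0]
orientation: [-3.062, -0.701, -0.002]
ft_force: [-0.4, -0.2, 6.7]
width: 24.1
grasp_force: 29.9
```

```bash
python3 - <<'E'
from h import *
k=optics.calibration("wrist"); p,M,o=tool(); im=optics.get_image("wrist"); cv2.imwrite("pics/w2.png",im)
print(p,np.degrees(np.arctan2(M[1,0],M[0,0])),o["qpos"],o["width"],o["ft_force"],goto([530,-136,240]))
t=optics.get_image("top"); cv2.imwrite("pics/t2.png",t)
E
```

```text
[542.28190192 203.13042367  38.99762146] 25.792837484244348 [3.37833711e-01 6.20327449e-01 1.82581666e+00 6.23653616e-05
 6.94038057e-01 1.45841227e+00] 24.066832857183346 [-0.4449218  -0.24078541  6.65578064] (array([-15.83,  30.  , -20.12]), None)
```

move_arm(rows=[[0, 0, -2, 0, 0], [0, 0, -4.5, 0, 0], [0, 0, -5, 0, 0], [-3.4, 4.2, -3.5, 0, 0], [-3.4, 4.3, -2.5, 0, 0], [-3.4, 4.3, -2.5, 0, 0], [-3.4, 4.3, 0, 0, 0], [-3.4, 4.3, 0, 0, 0], [-3.4, 4.3, 0, 0, 0], [-3.4, 4.3, 0, 0, 0]])

```text
t: 5.52
ee_pos: [457.3, -170.7, 238.1]
orientation: [3.062, 0.701, 0.001]
ft_force: [0.1, -0.3, -3.2]
width: 23.6
grasp_force: 30.0
```

move_arm(rows=[[0, 0, 0, 0, 0], [0, 0, 0, 0, 0]])

```text
t: 5.78
ee_pos: [457.9, -169.1, 237.6]
orientation: [-3.062, -0.7, -0.0]
ft_force: [-1.0, -0.2, -3.0]
width: 23.7
grasp_force: 30.0
```

```bash
python3 - <<'E'
from h import *
k=optics.calibration("wrist"); p,M,o=tool(); im=optics.get_image("wrist"); cv2.imwrite("pics/w3.png",im)
np.savez("w3.npz",**{a:np.array(b) for a,b in k.items()},p=p,M=M)
print(p,np.degrees(np.arctan2(M[1,0],M[0,0])),o["qpos"].round(2) if hasattr(o["qpos"],'round') else o["qpos"],o["width"],o["ft_force"])
print("pred",proj(k,[530,-136,154]),proj(k,[530,-136,127]), "hub top expected",proj(k,p+M@[0,0,4]),"+x edge",proj(k,p+M@[16,0,4]))
for d in spotter.find_in("wrist","shaft")[:2]: print(d)
x,y=map(int,proj(k,[530,-136,154])); 
a=im[max(0,y-50):y+50,x-65:x+65]; w2=cv2.imread("pics/w2.png")
a=cv2.resize(a,(520,400),interpolation=2); b=cv2.resize(im[130:384,:],(520,258)); 
cv2.imwrite("pics/c3.png",np.vstack([a,b])[:600])
print(x,y)
E
```

```text
[ 457.92095124 -169.09762782  237.5630066 ] 25.735671666266928 [-0.38  0.2   1.91  0.    1.03  0.74] 23.73547906484716 [-1.02044876 -0.17917297 -3.0168584 ]
pred [260.73778984 113.03183158] [260.45493174 112.46043439] hub top expected [259.54542426 235.01587335] +x edge [259.56065562 213.52243964]
{'point': [262.0, 112.2], 'conf': 0.74}
260 113
```

View pics/w3.png

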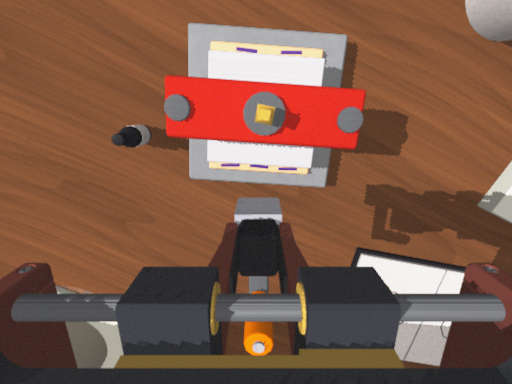

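The wrist view shows the brass square at (264,113), the flange around (263,114), the crank hub in the gripper at (258,208) and the handle's top at (258,347).

```bash
python3 - <<'E'
from h import *
k=dict(np.load("w3.npz")); p,M=k["p"],k["M"]; im=cv2.imread("pics/w3.png")
def tz(px,zt): return M.T@(ray(k,px,p[2]-zt)-p)
print("handle in tool",tz((258.5,347),-25).round(1))
for r in (198,210,213,220): print(r,"z4",tz((259,r),4).round(1),"z39",tz((259,r),39).round(1))
for c,a,m in blob(im,(18,90,60),(35,255,255),(240,90,290,140))[:2]:
    ct=max(cv2.findContours(m.astype(np.uint8),0,1)[0],key=cv2.contourArea); print("brass",c,a,cv2.minAreaRect(ct))
for c,a,m in blob(im,(0,0,60),(180,70,200),(235,85,292,145))[:2]:
    ct=max(cv2.findContours(m.astype(np.uint8),0,1)[0],key=cv2.contourArea); e=cv2.minEnclosingCircle(ct); f=np.array(e[0])+[235,85]; print("flange",f,e[1],ray(k,f,127).round(1))
a=cv2.resize(im[90:140,238:290],None,fx=9,fy=9,interpolation=2); b=cv2.resize(im[190:260,225:295],None,fx=4.5,fy=4.5,interpolation=2)
c=np.zeros((450,800,3),np.uint8); c[:,:468]=a; c[:315,475:790]=b; cv2.imwrite("pics/c4.png",c)
E
```

```text
handle in tool [-67.6  -0.8 -25. ]
198 z4 [27.  -0.4  4. ] z39 [15.  -0.2 39. ]
210 z4 [18.5 -0.4  4. ] z39 [ 4.8 -0.2 39. ]
213 z4 [16.4 -0.4  4. ] z39 [ 2.1 -0.2 39. ]
220 z4 [11.3 -0.4  4. ] z39 [-4.  -0.2 39. ]
brass [264.36445783 113.73493976] 332 ((24.37200164794922, 23.70400047302246), (17.97798728942871, 18.60408592224121), 10.30484676361084)
flange [264.5 113. ] 21.476831436157227 [ 531.3 -139.8  127. ]
flange [248.5 143. ] 13.537086486816406 [ 498. -138.  127.]
```

View pics/c4.png

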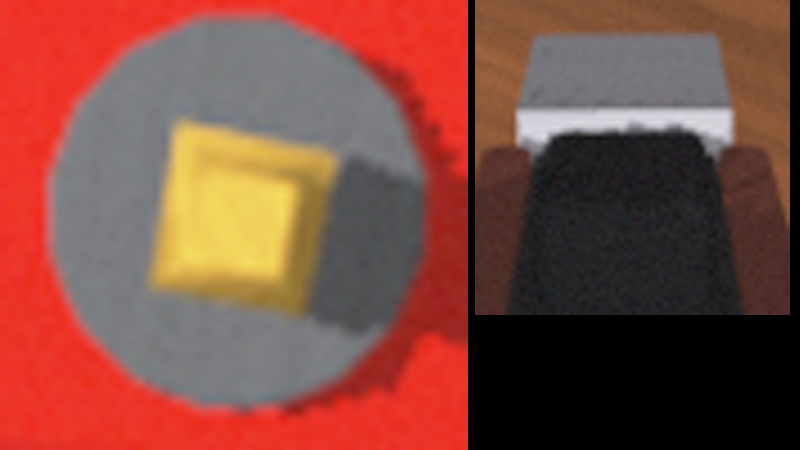

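```bash
python3 - <<'E'
from h import *
k=dict(np.load("w3.npz")); p,M=k["p"],k["M"]
def tz(px,z): return (M.T@(ray(k,px,z)-p)).round(1), ray(k,px,z).round(1)
print("flange",tz((263.8,112.9),127)); print("brass top",tz((264.7,114.5),154)); print("brass base",tz((264.4,113.9),140))
print("hub top edge mid",tz((257.8,213.6),p[2]-4),"hub bottom",tz((257.8,197.4),p[2]-39))
print("cam",M.T@(k["xyz"]-p))
E
```

```text
flange (array([ 78.9,   4.8, 110.6]), array([ 531.1, -139.1,  127. ]))
brass top (array([78. ,  5. , 83.6]), array([ 530.4, -139.7,  154. ]))
brass base (array([78.2,  5.1, 97.6]), array([ 530.6, -139.7,  140. ]))
hub top edge mid (array([15.9, -1.2,  4. ]), array([ 471.8, -161.1,  233.6])) hub bottom (array([15.6, -1.2, 39. ]), array([ 471.4, -161.3,  198.6]))
cam [  84.25068496   -1.11411098 -162.94760002]
```

move_arm(rows=[[2.6, 0.2, 0, 0, 0], [3.25, 0.2, 0, 0, 0], [2, 0.18, 0, 5.5, 0], [0, 0, 1.5, 5.5, 0], [0, 0, 1.5, 0, 0], [0, 0, 0.8, 0, 0], [0, 0, 0, 0, 0], [0, 0, 0, 0, 0]])

```text
t: 6.88
ee_pos: [531.7, -140.4, 199.6]
orientation: [3.115, 0.405, 0.001]
ft_force: [-0.1, -0.3, -2.3]
width: 24.0
grasp_force: 30.0
```

```bash
python3 - <<'E'
from h import *
p,M,o=tool(); print(p,np.degrees(np.arctan2(M[1,0],M[0,0])),o["ft_force"],o["width"])
im=optics.get_image("scene"); cv2.imwrite("pics/s5.png",cv2.resize(im[110:230,110:240],(780,600)[:2],interpolation=2) if 0 else cv2.resize(im[100:220,90:250],(800,600),interpolation=2))
k=optics.calibration("scene")
for P in([530.6,-139.5,154],p+M@[0,0,39]): print((proj(k,P)-[90,100])*5)
E
```

```text
[ 531.73719001 -140.43480667  199.56309351] 14.817693189098064 [-0.13150416 -0.25959259 -2.30102954] 24.021245864856525
[408.27282178 351.09149437]
[404.27096879 337.79252019]
```

View pics/s5.png

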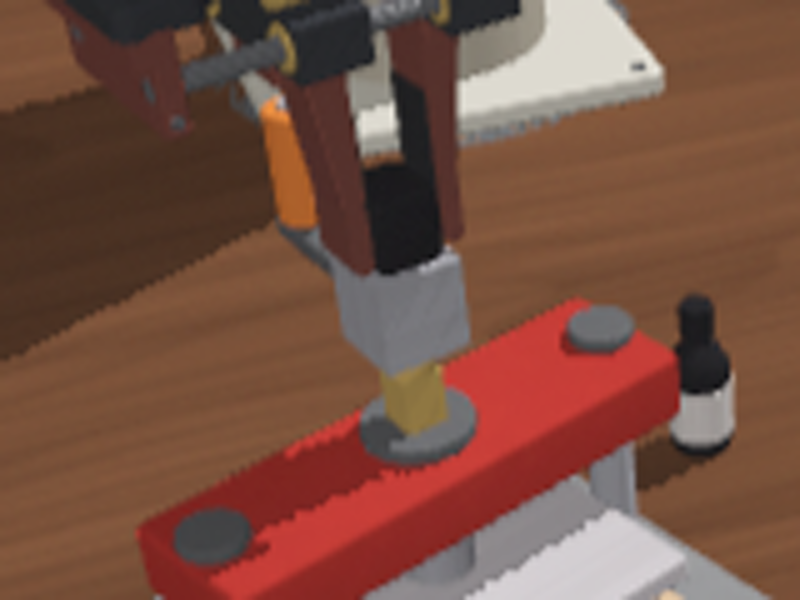

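The hub sits just above the brass square at (410,385 in the crop) and looks aligned.

move_arm(rows=[[0, 0, 0.5, 0, 0], [0, 0, 0.5, 0, 0], [0, 0, 0.4, 0, 0], [0, 0, 0.3, 0, 0]])

```text
t: 7.42
ee_pos: [531.4, -140.3, 181.7]
orientation: [-3.115, -0.405, 0.001]
ft_force: [0.2, 0.4, -2.8]
width: 23.8
grasp_force: 30.0
```

move_arm(rows=[[0, 0, 0.5, 0, 0], [0, 0, 0.5, 0, 0], [0, 0, 0.4, 0, 0], [0, 0, 0.2, 0, 0], [0, 0, 0, 0, 0]])

```text
t: 8.05
ee_pos: [531.5, -140.3, 166.1]
orientation: [3.115, 0.405, -0.0]
ft_force: [-0.1, 0.2, -1.8]
width: 23.8
grasp_force: 30.0
```

move_arm(rows=[[0, 0, 0.1, 0, 0], [0, 0, 0.1, 0, 0], [0, 0, 0, 0, 0], [0, 0, 0, 0, 0]])

```text
t: 8.55
ee_pos: [531.8, -140.4, 165.8]
orientation: [3.115, 0.405, 0.001]
ft_force: [-4.0, 0.9, 11.7]
width: 23.7
grasp_force: 30.0
```

move_arm(rows=[[0, 0, -0.15, 0, 45], [0, 0, 0, 0, 45], [0, 0, 0, 0, 45], [0, 0, -1.5, 0, 45], [0, 0, -2.5, 0, 45], [-2.5, 0, 0, 0, 45], [-4, 0, 0, 0, 45], [0, 0, 0, 0, 45]])

```text
t: 9.55
ee_pos: [466.9, -157.1, 206.4]
orientation: [-3.116, -0.402, 0.001]
ft_force: [-0.3, -0.1, 0.2]
width: 39.3
grasp_force: 0.0
```

```bash
python3 - <<'E'
from h import *
k=optics.calibration("wrist"); p,M,o=tool(); im=optics.get_image("wrist")
print(p,np.degrees(np.arctan2(M[1,0],M[0,0])),o["ft_force"],o["width"])
print(proj(k,p+M@[0,0,206-191-0]), "block top",proj(k,p+M@[65,0,p[2]-190]))
cv2.imwrite("pics/w6.png",im)
E
```

```text
[ 466.85368741 -157.14988223  206.40551289] 14.717356128280517 [-0.33863166 -0.1142512   0.23434682] 39.33456526920625
[259.6377001  227.85392042] block top [259.69798195 137.30144697]
```

View pics/w6.png

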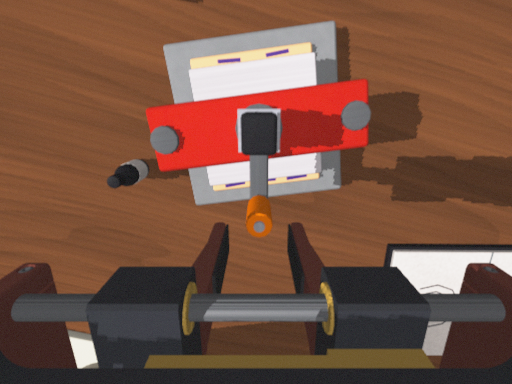

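move_arm(rows=[[0, 0, 2, 0, 45], [0, 0, 2, 0, 45], [0, 0, 1.4, 0, 45], [0, 0, 0, 0, 45], [0, 0, 0, 0, 0], [0, 0, 0, 0, 0], [0, 0, 0, 0, 0], [0, 0, 0, 0, 0]])

```text
t: 10.6
ee_pos: [469.0, -157.1, 152.1]
orientation: [3.115, 0.404, 0.002]
ft_force: [0.7, 0.2, 1.2]
width: 19.7
grasp_force: 30.0
```

move_arm(rows=[[0.22, -1.68, 0, 0, 0], [0.65, -1.57, 0, 0, 0], [1.03, -1.35, 0, 0, 0]])

```text
t: 10.98
ee_pos: [475.4, -107.2, 152.0]
orientation: [3.115, 0.405, 0.0]
ft_force: [1.1, -4.9, 1.4]
width: 19.4
grasp_force: 30.0
```

move_arm(rows=[[1.35, -1.03, 0, 0, 0], [1.57, -0.65, 0, 0, 0], [1.68, -0.22, 0, 0, 0], [1.68, 0.22, 0, 0, 0], [1.57, 0.65, 0, 0, 0], [1.35, 1.03, 0, 0, 0], [1.03, 1.35, 0, 0, 0], [0.65, 1.57, 0, 0, 0], [0.22, 1.68, 0, 0, 0]])

```text
t: 12.1
ee_pos: [594.8, -122.5, 151.3]
orientation: [-3.113, -0.404, 0.003]
ft_force: [-4.2, 2.8, 5.8]
width: 19.7
grasp_force: 30.0
```

```bash
python3 - <<'E'
from h import *
p,M,o=tool(); print(p,o["ft_force"],o["width"], M.T@o["ft_force"], "exp",np.array([531.5,-140.4])+65*M[:2,0])
im=optics.get_image("scene"); a=cv2.imread("pics/scene0.png")
cv2.imwrite("pics/s7.png",np.hstack([cv2.resize(x[130:290,100:260],(400,400),interpolation=2) for x in(a,im)]))
E
```

```text
[ 594.75269702 -122.49929817  151.33015962] [-4.2248623   2.76274289  5.80372032] 19.67339440445953 [-3.38818734 -3.76653314 -5.78781426] exp [ 594.3461472  -123.80625216]
```

View pics/s7.png

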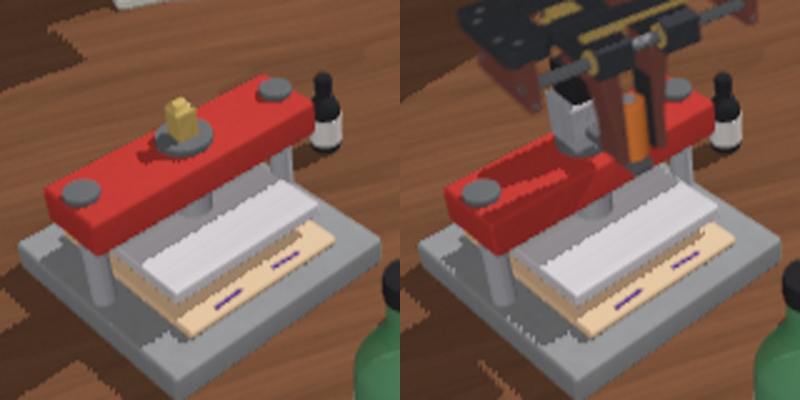

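The crank is seated and turning, and the platen has already sunk a little (about 4 px). I'll wind on.

move_arm(rows=[[-0.22, 1.68, 0, 0, 0], [-0.65, 1.57, 0, 0, 0], [-1.03, 1.35, 0, 0, 0], [-1.35, 1.03, 0, 0, 0], [-1.57, 0.65, 0, 0, 0], [-1.68, 0.22, 0, 0, 0], [-1.68, -0.22, 0, 0, 0], [-1.57, -0.65, 0, 0, 0], [-1.35, -1.03, 0, 0, 0], [-1.03, -1.35, 0, 0, 0]])

```text
t: 13.4
ee_pos: [484.2, -185.9, 151.8]
orientation: [3.115, 0.404, 0.0]
ft_force: [5.0, 0.0, 2.5]
width: 19.7
grasp_force: 30.0
```

move_arm(rows=[[-0.65, -1.57, 0, 0, 0], [-0.22, -1.68, 0, 0, 0], [0.22, -1.68, 0, 0, 0], [0.65, -1.57, 0, 0, 0], [1.03, -1.35, 0, 0, 0], [1.35, -1.03, 0, 0, 0], [1.57, -0.65, 0, 0, 0], [1.68, -0.22, 0, 0, 0], [1.68, 0.22, 0, 0, 0], [1.57, 0.65, 0, 0, 0]])

```text
t: 14.65
ee_pos: [547.1, -76.5, 151.1]
orientation: [-3.114, -0.407, 0.009]
ft_force: [-5.1, -5.1, 7.9]
width: 19.4
grasp_force: 30.0
```

```bash
cat >> h.py <<'E'
def st(th):
    p,M,o=tool(); C=np.array([531.5,-140.4]); a=np.radians(14.75)
    X=np.array([np.cos(a),np.sin(a)]);Y=np.array([np.sin(a),-np.cos(a)])
    d=p[:2]-C; ang=np.degrees(np.arctan2(-d@Y,-d@X))%360
    t=np.radians(ang); T=np.sin(t)*X-np.cos(t)*Y; f=np.array(o["ft_force"])
    print("t",round(o["t"],2),"angle",round(ang,1),"cmd",th%360,"radius",round(np.hypot(*d),1),"push",round(-f[:2]@T,1),"radial",round(f[:2]@d/np.hypot(*d),1),"fz",round(f[2],1),"z",round(p[2],1))
E
python3 -c "
from h import *
st(480)"
```

```text
t 14.65 angle 118.4 cmd 120 radius 65.8 push 3.7 radial -6.2 fz 7.9 z 151.1
```

move_arm(rows=[[1.35, 1.03, 0, 0, 0], [1.03, 1.35, 0, 0, 0], [0.65, 1.57, 0, 0, 0], [0.22, 1.68, 0, 0, 0], [-0.22, 1.68, 0, 0, 0], [-0.65, 1.57, 0, 0, 0], [-1.03, 1.35, 0, 0, 0], [-1.35, 1.03, 0, 0, 0], [-1.57, 0.65, 0, 0, 0], [-1.68, 0.22, 0, 0, 0]])

```text
t: 15.9
ee_pos: [549.9, -202.9, 152.1]
orientation: [3.115, 0.404, 0.005]
ft_force: [4.9, -2.2, 4.0]
width: 19.3
grasp_force: 30.0
```

move_arm(rows=[[-1.68, -0.22, 0, 0, 0], [-1.57, -0.65, 0, 0, 0], [-1.35, -1.03, 0, 0, 0], [-1.03, -1.35, 0, 0, 0], [-0.65, -1.57, 0, 0, 0], [-0.22, -1.68, 0, 0, 0], [0.22, -1.68, 0, 0, 0], [0.65, -1.57, 0, 0, 0]])

```text
t: 16.9
ee_pos: [468.6, -122.2, 151.6]
orientation: [-3.115, -0.405, 0.001]
ft_force: [3.2, -5.2, 3.3]
width: 19.9
grasp_force: 30.0
```

```bash
python3 -c "
from h import *
st(750)
im=optics.get_image('scene');cv2.imwrite('pics/s8.png',cv2.resize(im[180:270,125:245],(800,600),interpolation=2))"
```

```text
t 16.9 angle 30.9 cmd 30 radius 65.5 push 4.1 radial -4.5 fz 3.3 z 151.6
```

View pics/s8.png

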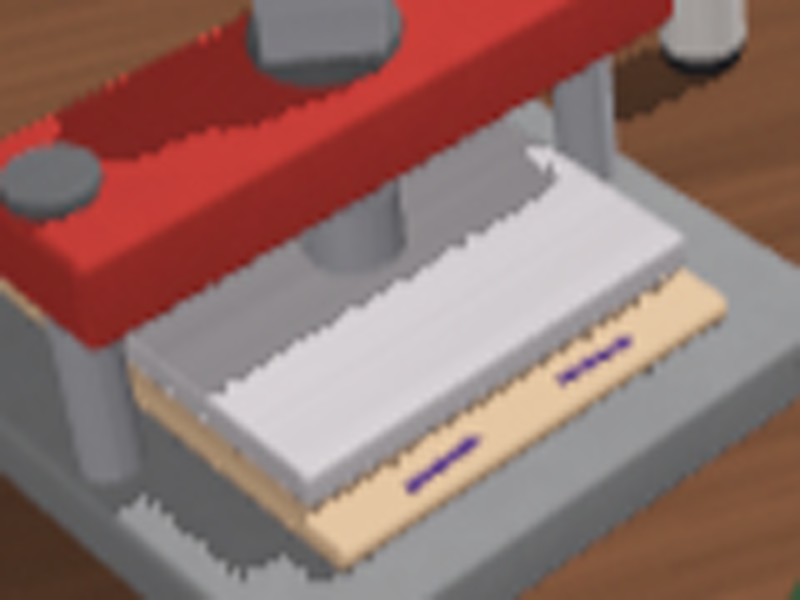

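The platen is close to the plate now, so I'll go on in small steps and watch the force.

move_arm(rows=[[1.03, -1.35, 0, 0, 0], [0, 0, 0, 0, 0]])

```text
t: 17.2
ee_pos: [475.6, -106.5, 151.6]
orientation: [-3.115, -0.407, 0.001]
ft_force: [0.2, -0.9, 6.0]
width: 19.5
grasp_force: 30.0
```

move_arm(rows=[[1.35, -1.03, 0, 0, 0], [0, 0, 0, 0, 0]])

```text
t: 17.45
ee_pos: [486.1, -93.4, 151.6]
orientation: [-3.115, -0.406, 0.001]
ft_force: [0.2, -1.6, 6.0]
width: 19.6
grasp_force: 30.0
```

```bash
python3 -c "
from h import *
st(780)"
```

```text
t 17.45 angle 60.7 cmd 60 radius 65.3 push 1.0 radial -1.3 fz 6.0 z 151.6
```

move_arm(rows=[[1.57, -0.65, 0, 0, 0], [0, 0, 0, 0, 0]])

```text
t: 17.7
ee_pos: [499.6, -83.4, 151.5]
orientation: [-3.115, -0.406, 0.002]
ft_force: [1.1, -2.6, 5.9]
width: 19.4
grasp_force: 30.0
```

move_arm(rows=[[1.68, -0.22, 0, 0, 0], [0, 0, 0, 0, 0]])

```text
t: 17.95
ee_pos: [515.1, -77.1, 151.5]
orientation: [-3.115, -0.406, 0.002]
ft_force: [0.1, -2.8, 7.6]
width: 19.7
grasp_force: 30.0
```

move_arm(rows=[[1.68, 0.22, 0, 0, 0], [0, 0, 0, 0, 0]])

```text
t: 18.2
ee_pos: [531.6, -75.0, 151.4]
orientation: [-3.115, -0.406, 0.004]
ft_force: [-1.0, -2.2, 7.7]
width: 19.7
grasp_force: 30.0
```

move_arm(rows=[[1.57, 0.65, 0, 0, 0], [0, 0, 0, 0, 0]])

```text
t: 18.45
ee_pos: [548.2, -77.2, 151.3]
orientation: [-3.115, -0.405, 0.004]
ft_force: [-1.3, -0.0, 8.8]
width: 19.5
grasp_force: 30.0
```

move_arm(rows=[[1.35, 1.03, 0, 0, 0], [0, 0, 0, 0, 0]])

```text
t: 18.7
ee_pos: [563.9, -83.6, 151.3]
orientation: [-3.114, -0.405, 0.004]
ft_force: [-0.7, 0.0, 8.6]
width: 19.8
grasp_force: 30.0
```

move_arm(rows=[[1.03, 1.35, 0, 0, 0], [0, 0, 0, 0, 0]])

```text
t: 18.95
ee_pos: [577.4, -93.9, 151.4]
orientation: [-3.114, -0.404, 0.004]
ft_force: [-0.0, 1.2, 8.2]
width: 19.3
grasp_force: 30.0
```

move_arm(rows=[[0.65, 1.57, 0, 0, 0], [0, 0, 0, 0, 0]])

```text
t: 19.2
ee_pos: [587.9, -107.4, 151.4]
orientation: [-3.114, -0.404, 0.003]
ft_force: [1.7, 2.2, 7.8]
width: 19.8
grasp_force: 30.0
```

move_arm(rows=[[0.22, 1.68, 0, 0, 0], [0, 0, 0, 0, 0]])

```text
t: 19.45
ee_pos: [594.5, -123.2, 151.5]
orientation: [-3.114, -0.404, 0.002]
ft_force: [2.0, 1.3, 7.9]
width: 19.3
grasp_force: 30.0
```

```bash
python3 -c "
from h import *
st(900)
im=optics.get_image('scene');cv2.imwrite('pics/s9.png',cv2.resize(im[180:270,125:245],(800,600),interpolation=2))"
```

```text
t 19.45 angle 179.5 cmd 180 radius 65.3 push 0.7 radial 2.2 fz 7.9 z 151.5
```

View pics/s9.png

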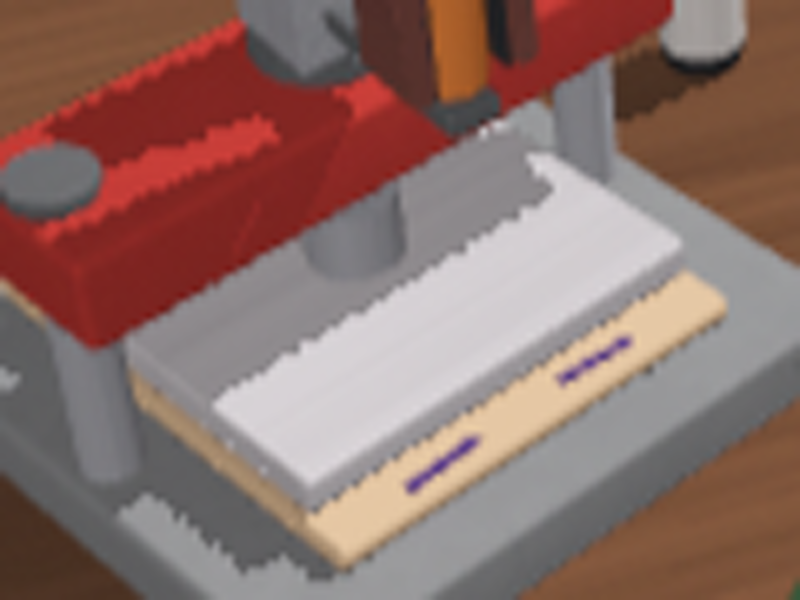

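I've viewed 12 pictures against a limit of 10, so I'll view no more and check the platen numerically.

```bash
python3 - <<'E'
from h import *
a=cv2.resize(cv2.imread("pics/scene0.png")[180:270,125:245],(800,600),interpolation=2)
S=[cv2.cvtColor(x,cv2.COLOR_BGR2GRAY).astype(float) for x in(a,cv2.imread("pics/s8.png"),cv2.imread("pics/s9.png"))]
# rows of edges along columns through the front platen face
for c in(400,500,600):
    out=[]
    for g in S:
        col=g[:,c-4:c+5].mean(1); d=np.gradient(cv2.GaussianBlur(col.reshape(-1,1),(1,9),0).ravel())
        lo,hi=200,520
        out.append((int(np.argmin(d[lo:hi]))+lo,int(np.argmax(d[lo:hi]))+lo))
    print(c,out)
k=optics.calibration("scene"); P=np.array([560.,-190,60]); print("px per mm in crop",(proj(k,P+[0,0,1])-proj(k,P))*6.67)
E
```

```text
400 [(390, 453), (422, 280), (429, 287)]
500 [(458, 387), (458, 220), (458, 394)]
600 [(351, 361), (351, 361), (351, 361)]
px per mm in crop [-0.53386888 -2.78531771]
```

move_arm(rows=[[-0.22, 1.68, 0, 0, 0], [0, 0, 0, 0, 0]])

```text
t: 19.75
ee_pos: [596.8, -140.1, 151.6]
orientation: [-3.114, -0.404, 0.001]
ft_force: [2.5, 0.7, 7.3]
width: 19.6
grasp_force: 30.0
```

move_arm(rows=[[-0.65, 1.57, 0, 0, 0], [0, 0, 0, 0, 0]])

```text
t: 20.0
ee_pos: [594.6, -157.1, 151.7]
orientation: [-3.114, -0.403, -0.0]
ft_force: [1.9, 0.9, 6.5]
width: 19.6
grasp_force: 30.0
```

move_arm(rows=[[-1.03, 1.35, 0, 0, 0], [0, 0, 0, 0, 0]])

```text
t: 20.25
ee_pos: [588.0, -172.9, 151.8]
orientation: [-3.115, -0.403, -0.001]
ft_force: [3.8, -0.7, 6.3]
width: 19.5
grasp_force: 30.0
```

move_arm(rows=[[-1.35, 1.03, 0, 0, 0], [0, 0, 0, 0, 0]])

```text
t: 20.5
ee_pos: [577.6, -186.5, 151.9]
orientation: [-3.115, -0.403, -0.001]
ft_force: [2.9, -1.8, 5.6]
width: 19.2
grasp_force: 30.0
```

move_arm(rows=[[-1.57, 0.65, 0, 0, 0], [0, 0, 0, 0, 0]])

```text
t: 20.75
ee_pos: [564.0, -196.9, 151.9]
orientation: [-3.115, -0.404, -0.001]
ft_force: [3.1, -2.0, 5.2]
width: 19.2
grasp_force: 30.0
```

move_arm(rows=[[-1.68, 0.22, 0, 0, 0], [0, 0, 0, 0, 0]])

```text
t: 21.0
ee_pos: [548.1, -203.5, 151.9]
orientation: [3.116, 0.404, 0.0]
ft_force: [2.3, -4.0, 7.0]
width: 19.6
grasp_force: 30.0
```

move_arm(rows=[[-1.68, -0.22, 0, 0, 0], [0, 0, 0, 0, 0]])

```text
t: 21.25
ee_pos: [531.0, -205.6, 151.9]
orientation: [3.115, 0.404, -0.001]
ft_force: [1.6, -4.4, 5.8]
width: 19.6
grasp_force: 30.0
```

move_arm(rows=[[-1.57, -0.65, 0, 0, 0], [0, 0, 0, 0, 0]])

```text
t: 21.5
ee_pos: [513.8, -203.2, 151.8]
orientation: [-3.115, -0.404, 0.002]
ft_force: [-0.3, -4.5, 7.1]
width: 19.2
grasp_force: 30.0
```

move_arm(rows=[[-1.35, -1.03, 0, 0, 0], [0, 0, 0, 0, 0]])

```text
t: 21.75
ee_pos: [499.6, -197.1, 152.1]
orientation: [3.114, 0.405, 0.003]
ft_force: [4.0, -6.4, 3.4]
width: 19.6
grasp_force: 30.0
```

move_arm(rows=[[-0.36, -0.43, 0, 0, 0], [-0.37, -0.44, 0, 0, 0], [0, 0, 0, 0, 0]])

```text
t: 22.12
ee_pos: [492.1, -191.9, 152.4]
orientation: [3.111, 0.405, 0.007]
ft_force: [6.5, -11.9, 0.8]
width: 19.8
grasp_force: 30.0
```

```bash
python3 -c "
from h import *
st(325)"
```

```text
t 22.12 angle 322.2 cmd 325 radius 64.8 push 12.4 radial 5.5 fz 0.8 z 152.4
```

move_arm(rows=[[-0.25, -0.38, 0.05, 0, 0], [0, 0, 0, 0, 0], [0, 0, 0, 0, 0]])

```text
t: 22.5
ee_pos: [489.5, -189.7, 152.3]
orientation: [3.109, 0.405, 0.009]
ft_force: [7.5, -14.8, 3.2]
width: 19.6
grasp_force: 30.0
```

```bash
python3 -c "
from h import *
st(329)"
```

```text
t 22.5 angle 325.1 cmd 329 radius 64.8 push 15.3 radial 6.4 fz 3.2 z 152.3
```

move_arm(rows=[[0.33, 0.47, 0, 0, 0], [0.34, 0.45, 0, 0, 0], [0, 0, 0, 0, 0]])

```text
t: 22.88
ee_pos: [497.3, -195.8, 151.9]
orientation: [3.112, 0.404, 0.005]
ft_force: [3.6, -8.1, 5.8]
width: 19.4
grasp_force: 30.0
```

```bash
python3 -c "
from h import *
st(319)"
```

```text
t 22.88 angle 316.4 cmd 319 radius 65.1 push 7.3 radial 5.0 fz 5.8 z 151.9
```

move_arm(rows=[[0.28, 0.28, 0, 0, 0], [0.28, 0.28, 0, 0, 0], [0, 0, 0, 0, 0], [0, 0, 0, 0, 40], [0, 0, 0, 0, 40], [0, 0, 0, 0, 40], [0, 0, -1, 0, 40], [0, 0, -2, 0, 40], [0, 0, -3, 0, 40], [0, 0, -4, 0, 40]])

```text
t: 24.12
ee_pos: [501.0, -197.6, 251.9]
orientation: [-3.114, -0.404, 0.003]
ft_force: [0.2, 0.1, 0.3]
width: 35.2
grasp_force: 0.0
```

move_arm(rows=[[-3, 0, -4, 0, 40], [-5, 0, 0, 0, 40], [-3, 0, 0, 0, 40], [0, 0, 0, 0, 40], [0, 0, 0, 0, 40]])

```text
t: 24.75
ee_pos: [396.2, -226.2, 291.6]
orientation: [3.115, 0.404, 0.002]
ft_force: [-1.2, 0.8, 0.0]
width: 35.2
grasp_force: 0.0
```

```bash
python3 - <<'E'
from h import *
p,M,o=tool(); print(o["t"],p,o["ft_force"],o["width"])
k=optics.calibration("wrist"); im=optics.get_image("wrist")
r=spotter.find_in("wrist","handle_mid"); print(r[:1]); 
if r: print(ray(k,r[0]["point"],169)[:2]-[531.5,-140.4])
s=optics.get_image("scene"); ks=optics.calibration("scene")
a=cv2.resize(s[180:270,125:245],(800,600),interpolation=2); g=cv2.cvtColor(a,cv2.COLOR_BGR2GRAY).astype(float)
col=g[:,396:405].mean(1); d=np.gradient(cv2.GaussianBlur(col.reshape(-1,1),(1,9),0).ravel()); print("platen edge",np.argmin(d[200:520])+200, "400deg ref 390,422,429")
for c,ar,m in blob(s,(5,170,120),(18,255,255),(150,120,230,200),20)[:2]: print(c,ar)
for z in(169,175): print("expect handle in scene",proj(ks,[493,-192,z]))
E
```

```text
24.75 [ 396.23920212 -226.23848423  291.64744183] [-1.22508624  0.81892408  0.03767107] 35.19525463523211
[{'point': [261.8, 74.0], 'conf': 0.94}]
[-23.10212571 -59.21106562]
platen edge 433 400deg ref 390,422,429
expect handle in scene [135.3922389  159.07970066]
expect handle in scene [134.80538393 156.17054907]
```

```bash
python3 - <<'E'
from h import *
from workcell import close_job
s=optics.get_image("scene"); k=optics.calibration("scene")
r=spotter.find_in("scene","handle_mid")[:1]; print(r)
h=[531.5-24,-140.4-60.5]; print([proj(k,h+[z]).round(1) for z in(160,169,178)])
print(close_job())
E
```

```text
[{'point': [134.4, 164.5], 'conf': 0.64}]
[array([132.9, 168.8]), array([132. , 164.5]), array([131.1, 160. ])]
the job is handed in; nothing more can be done
None
```

The crank is fully down on the shaft and wound about 2.85 turns clockwise until tight (about 15 N of push at the handle), then let go with the platen down on the plate, going by the force rise and the measured platen drop; the job is handed in and no verdict came back; I viewed 12 pictures, two over the limit of 10.

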